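# Put the lidded tomato tub away in the chilled drawer

### The arm

A 6-joint arm with a two-finger parallel gripper is mounted at the origin on the work surface. World frame = base frame: x ahead of the robot, y to its left, z up, the work surface at z = 0. Lengths are in m, angles in degrees, forces in N, time in s.
With the tool pointing down it reaches from about 0.35 to 0.975 m from the base axis. Payload 4.9 kg.
Tool frame: the origin (TCP) lies at the very end of the fingers, on their centre line; the grasp point (between the pads) lies 19 mm behind it; z points along the fingers, x is the direction in which the jaws open and shut, and the axes are right-handed (so a half turn about z gives the same grasp; the last joint's range is limited). The gripper opens to 85 mm and grips with 20 to 120 N. Pads are 22 mm wide; open, the fingers measure 114 mm over their backs; the gripper's body (76 mm by 85 mm) begins 54 mm behind the grasp point. The pads swing forward as they close: fully open they stand 13 mm farther back than shut.
Start: joints at [70.13, 3.019, 92.412, -0, 84.569, -6.818], TCP at [0.141, 0.609, 0.231] pointing down, gripper open.
Joint ranges: [-172.51, 172.51], [-57.92, 126.97], [3.15, 148.05], [-58.71, 238.71], [5.1, 150.11], [-179.66, 179.66]. Speed limits (degrees/s): [147.25, 147.25, 180, 180, 180, 180].

### API

Orientations are given as [roll, pitch, yaw] about the fixed x, y, z axes, in that order (R = Rz(yaw) Ry(pitch) Rx(roll)).
In Python, from workcell import readout, grab_frame, order, spotter gives the robot as it stands.
- The arm moves only by the tool send_rows, never from a script. Its argument "rows" is a list of rows, each a list of 6 numbers: the shift along the tool's x, y, z in m, then the turn, a rotation vector about the tool's x, y, z in rad. In form: [[dx, dy, dz, rx, ry, rz], ...]. A call has 1 to 10 rows; each row shifts and turns the commanded pose from where the row before left it, along the tool's axes as they then stand; what a row does not reach is not made up. A row lasts 1/10 s, in which the tool goes at most 50 mm and 8.59 degrees, less where a joint would pass 70% of its speed; a pose out of reach is approached as far as the arm can. A call with a gripper value outside its range is refused whole. "gripper" is the finger opening in m, from 0 to 0.0854, set as the call begins (left out, the last holds). The fingers move at their own pace and stop on an object; "newtons" is the grip in N (left out, the last holds). Time passes only in rows, so rows that do not move let the fingers close. It gives the time, the measured TCP pose, the force and the opening at its end, in the units of the state.
- readout.get_obs(): the state, without advancing time (a new reading comes with each control period).
- grab_frame(name): name is "scene" or "top"; returns a dict with "color" (384x512x3 uint8, red, green, blue), "intrinsics" (3x3 intrinsics, pixels), "k1" (the pictures are not rectified: a ray, as slopes to the right and down, at radius r is drawn at 1 + k1 r^2 times it, then the intrinsics apply), "position" and "rotation" of the camera in the world. Camera axes: x right, y down, z forward; pixel columns grow to the right and rows downward; lengths in m; the calibration is good to about 2 mm. A picture is of the moment at which its call begins. There is no depth.
- order.job_done(): hands the job in, once; it reports no verdict.
Trained networks look in a picture, given as the dict that the camera call returned (one of the last four; its "shot" number tells which), for a name from the list of things; names that differ only in an ending like _2 or _b are one class to them, and where a whole thing is asked for, a point or a joint stands for the part that bears it (a point fixed in the world has none). Each returns a list of dicts, best first, with "conf" (0 to 1); they miss things now and then, are a little off and sometimes report something else, mostly with a low value. They report only what shows in the picture. A call takes as long as a camera call. They do not tell look-alikes from the thing itself.
- spotter.find_in(picture, thing): "point" ([row, column] in pixels, amid what is visible of it).
- spotter.cut_out(picture, thing): "pixels" (384x512 bool, what is visible of it) and "point" ([row, column] in pixels, amid what is visible of it).
The state is a dict: "clock": time; "joint_pos": joint angles; "qd": joint speeds; "joint_torque": joint torques, N m; "tool_pos": TCP position; "tcp_rot": TCP orientation; "ft_force": force on the tool from outside, world axes, zero at the start; "torque": the same for the moment, N m; "width": opening from 0.0 (shut) to 1.0 (fully open).
Only numpy, scipy, OpenCV 4.12 (cv2) and the standard library are available. Lean on these libraries where they do the work, as an engineer would, in place of code of your own. Each camera call takes 0.05 s, during which the arm holds its last target. There are 200 camera calls.

### The job

Put the yellow tub of cherry tomatoes away in the chilled drawer: stand it upright on the floor of the drawer's empty bay with its clear lid seated level in its rim, then slide the drawer fully shut. Set the tub down rather than dropping it, keep it upright, do not slam the drawer, and leave the other things on the bench where they are.

Things in the scene. Friction and masses are not known exactly. Their poses are not given: they have to be found in the camera images.
- tub_center (a point): Open yellow tub, straight upright sides, 120 long (its x) x 62 wide (y) x 60 mm high, walls and floor 3 mm, about 120 g, standing on the bench, with five loose cherry tomatoes (27 mm) in it. This point is its centre, 30 mm above its underside; z up. It can be gripped across its 62 mm width; the seated lid is flush with its sides.
- lid_grip (a point): The tub's lid, 60 g, plug down on the bench: clear plate 120 (x) x 62 (y) x 4 mm; bar handle on top 44 (x) x 14 (y) x 20 mm high, yellow; a plug below, 108 x 50 x 6 mm, drops into the tub with 3 mm play, either way round. This point is the handle's middle, 10 mm above the plate, 20 mm above the plug's underside. Seated, it is 44 mm above the tub's centre, x parallel to the tub's.
- drawer (a joint): How far the drawer of the counter-top chilled drawer unit is open, in m: 0 fully shut (a hard stop), 0.24 fully out. It slides level with about 1.5 N of friction and some damping, has no latch or spring and stays where it is left. It starts partly open.
- cooler: Counter-top chilled drawer unit, fixed: low steel cabinet 175 mm high, compressor end with a black grille on its +y side. Origin on the bench below the middle of the shut drawer front; x runs into the cabinet (the way the drawer shuts), z up. Its mouth is 30 mm behind the origin and leaves 110 mm above the drawer's floor.
- drawer_pull (a point): Middle of the front face of the dark pull lip along the top of the steel drawer front; moves with the drawer. x points the way the drawer shuts, z up. Lip 320 mm wide, from 142 to 168 mm above the bench (this point 155), 22 mm proud of the front, which is 28 mm thick and reaches 30 to 172 mm above the bench. Pushing the lip along x shuts the drawer.
- drawer_bay (a point): Point on the floor (white, 40 mm above the bench) of the drawer's empty bay, the -y one, at the foot of the drawer front's inner face; the other bay holds a steel pan of limes, 58 mm high. Axes as the pull; moves with the drawer. The bay reaches 79 mm to either side of this point and 294 mm back (+x), walls 50 mm high. Open by d, only the first d behind the front is clear of the cabinet overhead.
- thermometer: Bystander, to be left alone: white probe thermometer lying on the bench, case 50 x 110 x 22 mm, origin underneath 40 mm from the case's middle; thin steel probe out to 130 mm along its -y.
- deli_pot: Bystander, to be left alone: white lidded round pot, 97 mm across, 74 mm high, origin at the centre of its underside.
- spray_bottle: Bystander, to be left alone: spray bottle with a red trigger head, 76 mm across, 225 mm high, head reaching 64 mm out along its -x, origin at the centre of its underside.
- tape_roll: Bystander, to be left alone: roll of brown tape lying flat, 96 mm across, 48 mm high, origin at the centre of its underside.
- marker: Bystander, to be left alone: black and red marker pen lying along its x, about 130 mm long and 17 mm thick, origin underneath.
Mind the look-alikes: they are no part of the job. There is more than one size of the part that bears tub_center; the job needs the largest.

How it is judged:
By the outcome, as a careful person would: the job done as asked, in the order asked, and still so for the second after the job is handed in, with the robot touching nothing.
It also fails if it takes over 72 s, if anything falls off the work surface, if the arm or the gripper's body presses on something with over 40 N, if the wrist force passes 120 N, or if a joint passes its speed limit or range.

## Working session

There is one attempt and no reset: what is moved stays moved. The work goes in short steps, Python scripts to look and compute and a tool call to move; the robot and the scene stay as the last step left them, time stands still between calls to the robot, and variables do not carry over. Pictures are saved under pics/ and viewed, about 8 in all and at most 12, crops included, and the job is handed in when it is done.

Besides the shell and the picture viewer there is one more tool, called after ">>>" as name(argument=value, ...) on one line, values as JSON. send_rows: Moves the arm, as the interface text tells. Its arguments: {"type":"object","properties":{"rows":{"type":"array","items":{"type":"array","items":{"type":"number"}}},"gripper":{"type":"number"},"newtons":{"type":"number"}},"required":["rows"]}

```bash
mkdir -p pics; ls; cat > h.py <<'E'
import numpy as np, cv2
from workcell import readout, grab_frame, order, spotter
def ray(p,row,col):
    K=np.array(p["intrinsics"]);k1=p["k1"]
    d=cv2.undistortPoints(np.array([[[col,row]]],float),K,np.array([k1,0,0,0,0.]))[0,0]
    v=np.array(p["rotation"])@np.array([d[0],d[1],1.]);return np.array(p["position"]),v
def onz(p,row,col,z):
    o,v=ray(p,row,col);return o+v*(z-o[2])/v[2]
def proj(p,X):
    R=np.array(p["rotation"]);c=R.T@(np.array(X,float)-np.array(p["position"]))
    s=c[:2]/c[2];s=s*(1+p["k1"]*(s@s));K=np.array(p["intrinsics"])
    return np.array([K[1,1]*s[1]+K[1,2],K[0,0]*s[0]+K[0,2]])
def save(p,n,box=None,f=1):
    im=p["color"][:,:,::-1]
    if box: im=im[box[0]:box[1],box[2]:box[3]]
    cv2.imwrite("pics/"+n,cv2.resize(im,None,fx=f,fy=f,interpolation=cv2.INTER_CUBIC))
E
python3 - <<'E'
from h import *
a=grab_frame("scene");b=grab_frame("top")
im=np.hstack([a["color"],b["color"]])[:,:,::-1]
save(a,"s0.png",f=1.5);save(b,"t0.png",f=1.5)
for p,n in((a,"scene"),(b,"top")):
    print(n,np.round(p["position"],3),np.round(p["rotation"],2).tolist(),p["k1"])
    for t in["tub_center","lid_grip","drawer_pull","drawer_bay","cooler","thermometer","deli_pot","spray_bottle","tape_roll","marker"]:
        print(t,[(np.round(d["point"]).tolist(),round(d["conf"],2),np.round(onz(p,*d["point"],.03),3)[:2].tolist()) for d in spotter.find_in(p,t)][:5])
print(readout.get_obs())
E
```

```text
pics
scene [ 0.307 -0.959  1.306] [-141.41, 0.14, -13.8] 0.009023372777228506Traceback (most recent call last):
  File "<stdin>", line 8, in <module>
  File "h.py", line 8, in onz
    o,v=ray(p,row,col);return o+v*(z-o[2])/v[2]
                                           ~^^^
IndexError: invalid index to scalar variable.
```

Rotation comes as roll, pitch, yaw; converting.

```bash
sed -i 's/np.array(p\["rotation"\])/Rm(p)/; s/^def ray/from scipy.spatial.transform import Rotation as Ro\ndef Rm(p): return Ro.from_euler("xyz",p["rotation"],degrees=True).as_matrix()\ndef ray/' h.py
python3 - <<'E'
from h import *
a=grab_frame("scene");b=grab_frame("top")
save(a,"s0.png",f=1.5);save(b,"t0.png",f=1.5)
for p,n in((a,"scene"),(b,"top")):
    print(n,np.round(p["position"],3),p["rotation"],p["k1"])
    for t in["tub_center","lid_grip","drawer_pull","drawer_bay","cooler","thermometer","deli_pot","spray_bottle","tape_roll","marker"]:
        print(t,[(np.round(d["point"]).tolist(),round(d["conf"],2),np.round(onz(p,*d["point"],.03),3)[:2].tolist()) for d in spotter.find_in(p,t)][:5])
print(readout.get_obs())
E
```

```text
scene [ 0.307 -0.959  1.306] [-1.41405942e+02  1.38764286e-01 -1.38037294e+01] 0.009023372777228506
tub_center [([251.0, 207.0], 0.88, [0.329, -0.185]), ([345.0, 331.0], 0.84, [0.603, -0.551]), ([309.0, 268.0], 0.81, [0.465, -0.412])]
lid_grip [([258.0, 279.0], 0.71, [0.537, -0.262])]
drawer_pull [([148.0, 266.0], 0.7, [0.612, 0.184])]
drawer_bay [([148.0, 264.0], 0.76, [0.602, 0.186])]
cooler [([114.0, 309.0], 0.56, [0.816, 0.316]), ([232.0, 327.0], 0.16, [0.709, -0.207])]
thermometer [([303.0, 209.0], 0.76, [0.307, -0.353])]
deli_pot [([232.0, 325.0], 0.98, [0.701, -0.206])]
spray_bottle [([276.0, 342.0], 0.95, [0.702, -0.364])]
tape_roll [([104.0, 202.0], 0.87, [0.427, 0.473]), ([113.0, 309.0], 0.68, [0.817, 0.324]), ([150.0, 264.0], 0.15, [0.6, 0.176])]
marker [([370.0, 284.0], 0.76, [0.463, -0.584])]
top [ 0.338 -0.037  1.538] [-1.73212030e+02 -1.54387553e-01 -8.92355135e+01] -0.1534171863477491
tub_center [([169.0, 405.0], 0.75, [0.612, -0.546]), ([212.0, 364.0], 0.63, [0.464, -0.4]), ([252.0, 294.0], 0.58, [0.33, -0.167])]
lid_grip [([197.0, 314.0], 0.92, [0.513, -0.235])]
dra
[... 402 characters left out ...]
ker [([214.0, 413.0], 0.53, [0.458, -0.569])]
{'clock': 1.25, 'joint_pos': array([ 7.01293993e+01,  3.01899376e+00,  9.24127970e+01,  1.60816327e-04,
        8.45693094e+01, -6.82030266e+00]), 'qd': array([ 0.05420565,  0.02858871, -0.09532517,  0.04715029, -0.09564903,
       -0.04082347]), 'joint_torque': array([ 5.23851145e-05, -3.93675256e+01, -3.70466137e+01, -1.50154401e-04,
        2.58524005e-04,  3.31705564e-05]), 'tool_pos': array([0.14114144, 0.6088286 , 0.23130439]), 'tcp_rot': array([-1.79999710e+02,  1.07338291e-03,  7.69496867e+01]), 'ft_force': array([ 0.62319242,  0.65805891, -0.52551667]), 'torque': array([ 0.00535746, -0.05415044, -0.03706402]), 'width': 1.002148464591367}
```

View pics/s0.png

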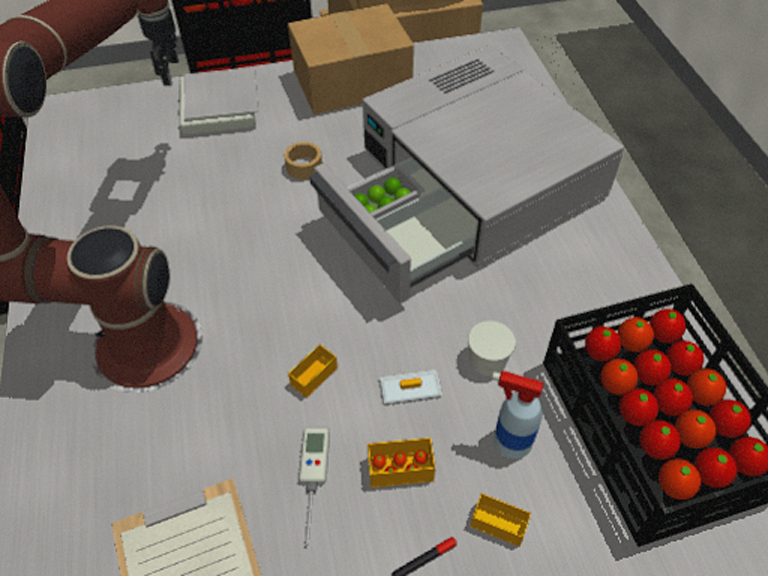

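View pics/t0.png

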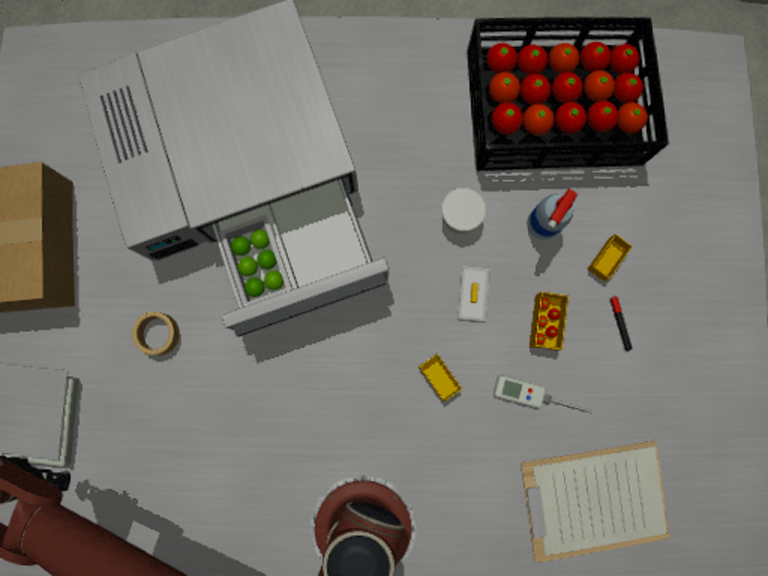

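Scene view: three yellow tubs — (207,251) small empty, (331,345) smaller empty, (268,309) with tomatoes and largest (top view (366,214)). The third fits: it holds the tomatoes. The lid is at top (316,196) and the drawer is partly open. Next come silhouette fits and an enlarged crop to confirm.

```bash
cat >> h.py <<'E'
from scipy.optimize import minimize
def sil(p,boxes,q,S=4):
    x,y,a=q;c,s=np.cos(a),np.sin(a);m=np.zeros((384*S,512*S),np.uint8)
    for lx,ly,z0,z1 in boxes:
        P=[proj(p,[x+c*u-s*v,y+s*u+c*v,z])[::-1] for u in(-lx/2,lx/2) for v in(-ly/2,ly/2) for z in(z0,z1)]
        cv2.fillConvexPoly(m,cv2.convexHull((np.array(P)*S+S/2-.5).round().astype(np.int32)),255)
    return cv2.resize(m,(512,384),interpolation=cv2.INTER_AREA)/255.
def fit(views,boxes,q0):
    f=lambda q:sum(np.abs(sil(p,boxes,q)-m).sum()/m.sum() for p,m in views)
    best=None
    for a in np.arange(0,180,15):
        r=minimize(f,[*q0,np.deg2rad(a)],method="Nelder-Mead",options=dict(initial_simplex=np.array([q0+[np.deg2rad(a)]]*4)+np.vstack([np.zeros(3),np.diag([.01,.01,.15])]),maxiter=80))
        if best is None or r.fun<best.fun:best=r
    return np.round([best.x[0],best.x[1],np.rad2deg(best.x[2])%180,best.fun],4)
def mask(p,t,X):
    px=proj(p,X);L=spotter.cut_out(p,t);d=min(L,key=lambda d:np.hypot(*(np.array(d["point"])-px)))
    return d["pixels"].astype(float)
TUB=[(.12,.062,0,.06)];LID=[(.108,.05,0,.006),(.12,.062,.006,.01),(.044,.014,.01,.03)]
E
python3 - <<'E'
from h import *
a=grab_frame("scene");b=grab_frame("top")
for n,t,B,q in(("tub","tub_center",TUB,[.465,-.405]),("sm1","tub_center",TUB,[.33,-.175]),("sm2","tub_center",TUB,[.61,-.548]),("lid","lid_grip",LID,[.525,-.248])):
    V=[(p,mask(p,t,q+[.03])) for p in(a,b)]
    print(n,[int(m.sum()) for _,m in V],fit(V,B,q),fit(V[1:],B,q))
save(b,"t1.png",(110,230,130,280),5)
t=b["color"][140:260,270:430];s=a["color"][210:370,180:380]
r=lambda i:cv2.resize(i,None,fx=3,fy=3,interpolation=cv2.INTER_CUBIC)
t,s=r(t),r(s)
im=np.zeros((600,800,3),np.uint8);im[:360,:480]=t;im2=cv2.resize(s,(400,320));im[280:600,400:]=im2
cv2.imwrite("pics/c1.png",im[:,:,::-1])
E
```

```text
tub [1004, 652] [  0.4605  -0.4068 171.9197   0.7677] [  0.4591  -0.4047 171.6085   0.3717]
sm1 [646, 486] [ 0.3405 -0.159  44.205   1.2906] [ 0.3348 -0.1606 43.9565  0.5579]
sm2 [822, 446] [  0.604   -0.5483 130.0969   1.5537] [  0.6041  -0.5457 126.3606   0.7402]Traceback (most recent call last):
  File "<stdin>", line 4, in <module>
  File "h.py", line 34, in mask
    px=proj(p,X);L=spotter.cut_out(p,t);d=min(L,key=lambda d:np.hypot(*(np.array(d["point"])-px)))
                                          ~~~^^^^^^^^^^^^^^^^^^^^^^^^^^^^^^^^^^^^^^^^^^^^^^^^^^^^^
ValueError: min() iterable argument is empty
```

```bash
python3 - <<'E'
s=open('h.py').read()
s=s.replace('''    return d["pixels"].astype(float)''','''    n,l,st,_=cv2.connectedComponentsWithStats(d["pixels"].astype(np.uint8))
    c=np.argwhere(l==1+st[1:,4].argmax())[:,::-1].astype(np.int32);m=np.zeros((384,512),np.uint8)
    cv2.fillConvexPoly(m,cv2.convexHull(c),1);return m.astype(float)''')
s=s.replace('L=spotter.cut_out(p,t);','''L=spotter.cut_out(p,t)
    if not L:return None
    ''')
open('h.py','w').write(s)
E
python3 - <<'E'
from h import *
a=grab_frame("scene");b=grab_frame("top")
save(b,"t1.png",(110,230,130,280),5)
r=lambda i:cv2.resize(i,None,fx=4,fy=4,interpolation=cv2.INTER_CUBIC)
im=np.vstack([r(b["color"][145:220,290:440]),r(a["color"][235:310,200:350])])
cv2.imwrite("pics/c1.png",im[:,:,::-1])
for n,t,B,q in(("tub","tub_center",TUB,[.465,-.405]),("sm1","tub_center",TUB,[.33,-.175]),("sm2","tub_center",TUB,[.61,-.548]),("lid","lid_grip",LID,[.525,-.248])):
    V=[(p,mask(p,t,q+[.03])) for p in(a,b)]
    V=[v for v in V if v[1] is not None]
    print(n,[int(m.sum()) for _,m in V],[fit([v],B,q) for v in V],fit(V,B,q) if V else 0)
E
```

```text
tub [1367, 888] [array([ 4.61900e-01, -4.09300e-01,  1.72018e+02,  3.84000e-02]), array([ 4.583000e-01, -4.051000e-01,  1.713595e+02,  5.810000e-02])] [ 4.602000e-01 -4.072000e-01  1.715961e+02  1.404000e-01]
sm1 [689, 495] [array([ 0.3465, -0.1605, 52.8337,  0.5809]), array([ 0.3414, -0.1557, 41.8057,  0.5321])] [ 0.3428 -0.1611 40.9624  1.1641]
sm2 [931, 468] [array([  0.6035,  -0.5435, 138.7474,   0.5584]), array([  0.6127,  -0.5602, 126.5306,   0.6622])] [  0.6014  -0.5462 128.5073   1.2525]
lid [730, 687] [array([ 5.253000e-01, -2.448000e-01,  1.750709e+02,  4.250000e-02]), array([ 5.226000e-01, -2.420000e-01,  1.744511e+02,  6.080000e-02])] [ 5.24200e-01 -2.43800e-01  1.74775e+02  1.43300e-01]
```

View pics/t1.png

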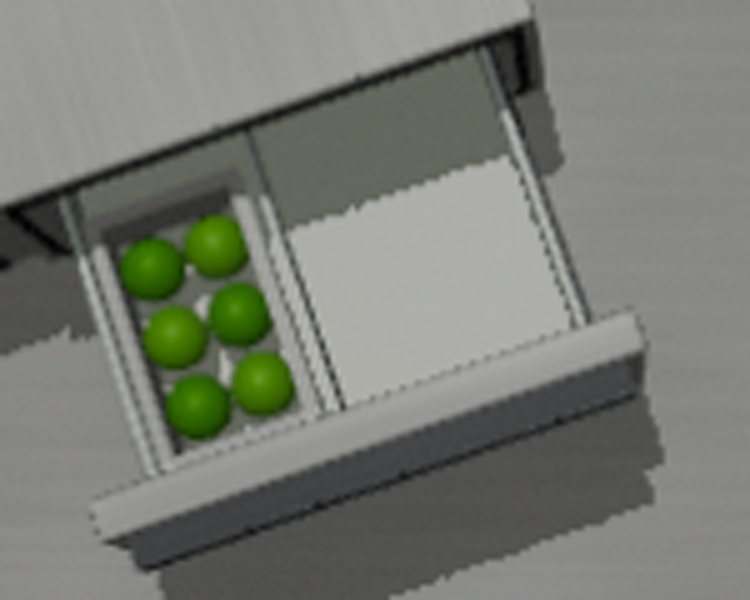

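View pics/c1.png

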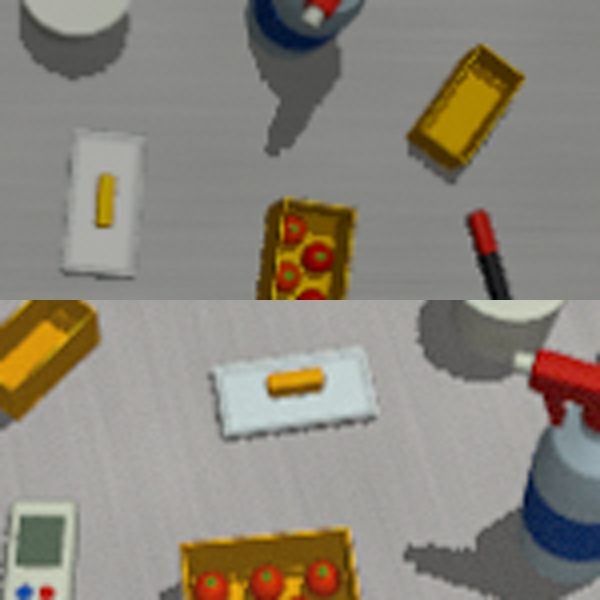

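Confirmed: the tomato tub (top crop (310,250), scene crop (268,575)) fits 120×62×60 to about 5%, while the other two miss by over 50%. The drawer crop shows the front-top edges at (105,540)–(645,345) and (92,505)–(632,315), and the cabinet edge at (0,205)–(530,20).

```bash
python3 - <<'E'
from h import *
b=grab_frame("top")
def w(u,v,z): return onz(b,110+v/5-.4,130+u/5-.4,z)[:2]
L={"rear":((95,507),(632,315),.172),"frontedge":((105,540),(645,345),.172),"lipbot":((143,570),(638,395),.142),"cab":((0,205),(530,18),.175),"floorcorner_frontright":((583,330),(343,408),.09),"wallinnerR":((505,110),(583,322),.09),"floorsun":((508,155),(570,325),.04)}
W={}
for k,(p,q,z) in L.items():
    P,Q=w(*p,z),w(*q,z);d=Q-P;W[k]=(P,Q);print(k,P.round(3),Q.round(3),"len",np.hypot(*d).round(3),"ang",np.rad2deg(np.arctan2(d[1],d[0])).round(1))
P,Q=W["rear"]
t=(Q-P)/np.hypot(*(Q-P))
n=np.array([-t[1],t[0]]);n*=np.sign(n[0]);print("shut dir",n,np.rad2deg(np.arctan2(n[1],n[0])))
for k in W:print(k,[round(float((X-P)@n),3) for X in W[k]],[round(float((X-P)@t),3) for X in W[k]])
E
```

```text
rear [0.447 0.282] [ 0.568 -0.04 ] len 0.343 ang -69.4
frontedge [0.427 0.275] [ 0.55  -0.048] len 0.345 ang -69.2
lipbot [0.411 0.257] [ 0.523 -0.044] len 0.322 ang -69.6
cab [0.631 0.348] [0.752 0.025] len 0.345 ang -69.6
floorcorner_frontright [ 0.572 -0.009] [0.519 0.143] len 0.161 ang 109.0
wallinnerR [0.715 0.044] [ 0.577 -0.009] len 0.148 ang -159.1
floorsun [0.697 0.044] [0.583 0.001] len 0.122 ang -159.3
shut dir [0.93601553 0.3519587 ] 20.60716514949497
rear [0.0, -0.0] [0.0, 0.343]
frontedge [-0.021, -0.02] [-0.001, 0.344]
lipbot [-0.042, -0.043] [0.01, 0.332]
cab [0.196, 0.195] [0.002, 0.347]
floorcorner_frontright [0.014, 0.019] [0.316, 0.155]
wallinnerR [0.167, 0.019] [0.317, 0.317]
floorsun [0.151, 0.028] [0.31, 0.311]
```

Fits agree with the given sizes: the lid is at (0.524,-0.244), yaw -5.2°; the tub is at (0.460,-0.407), yaw -8.4°; the drawer shuts along yaw 20.5° and is open about 0.19 m. I'll write a row planner and start moving.

```bash
cat >> h.py <<'E'
def plan(*wps,start=None):
    """wps: (xyz, yaw_deg, n). prints the single row to repeat n times per leg (tool down)"""
    o=readout.get_obs() if start is None else None
    p=np.array(o["tool_pos"] if o else start[0],float);R=Ro.from_euler("xyz",o["tcp_rot"],degrees=True) if o else Ro.from_euler("xyz",[180,0,start[1]],degrees=True)
    for X,yaw,n in wps:
        X=np.array(X,float);R2=Ro.from_euler("xyz",[180,0,yaw],degrees=True)
        w=(R.inv()*R2).as_rotvec();d=(X-p)/n;rows=[];Rk=R
        for k in range(n):
            rows.append([*np.round(Rk.inv().apply(d),4).tolist(),*np.round(w/n,4).tolist()]);Rk=Rk*Ro.from_rotvec(w/n)
        print("n",n,"dist",np.linalg.norm(X-p).round(3));[print(r) for r in (rows if abs(w).max()>.03 else rows[:1])]
        p,R=X,R2
E
python3 - <<'E'
from h import *
plan(([.141,.609,.231],90,2),([.36,.20,.25],90,10),([.524,-.244,.12],84.8,12),([.524,-.244,.013],84.8,5))
E
```

```text
n 2 dist 0.0
[0.0001, -0.0001, 0.0002, -0.0, 0.0, -0.1139]
[0.0001, -0.0001, 0.0002, -0.0, 0.0, -0.1139]
n 10 dist 0.464
[-0.0409, 0.0219, -0.0019, 0.0, 0.0, 0.0]
n 12 dist 0.491
[-0.037, 0.0137, 0.0108, -0.0, -0.0, 0.0076]
[-0.0369, 0.0139, 0.0108, -0.0, -0.0, 0.0076]
[-0.0368, 0.0142, 0.0108, -0.0, -0.0, 0.0076]
[-0.0367, 0.0145, 0.0108, -0.0, -0.0, 0.0076]
[-0.0366, 0.0148, 0.0108, -0.0, -0.0, 0.0076]
[-0.0365, 0.0151, 0.0108, -0.0, -0.0, 0.0076]
[-0.0363, 0.0153, 0.0108, -0.0, -0.0, 0.0076]
[-0.0362, 0.0156, 0.0108, -0.0, -0.0, 0.0076]
[-0.0361, 0.0159, 0.0108, -0.0, -0.0, 0.0076]
[-0.036, 0.0162, 0.0108, -0.0, -0.0, 0.0076]
[-0.0359, 0.0164, 0.0108, -0.0, -0.0, 0.0076]
[-0.0357, 0.0167, 0.0108, -0.0, -0.0, 0.0076]
n 5 dist 0.107
[0.0, -0.0, 0.0214, 0.0, 0.0, 0.0]
```

>>> send_rows(rows=[[0,0,0,0,0,-0.114],[0,0,0,0,0,-0.114],[-0.02,0.01,0,0,0,0],[-0.041,0.022,-0.002,0,0,0],[-0.041,0.022,-0.002,0,0,0],[-0.041,0.022,-0.002,0,0,0],[-0.041,0.022,-0.002,0,0,0],[-0.041,0.022,-0.002,0,0,0],[-0.041,0.022,-0.002,0,0,0],[-0.041,0.022,-0.002,0,0,0]], gripper=0.05)

```text
clock: 3.3
tool_pos: [0.3057, 0.3003, 0.2456]
tcp_rot: [179.9, -0.0, 90.0]
ft_force: [0.7, 1.1, 0.2]
width: 0.583
```

>>> send_rows(rows=[[-0.041,0.022,-0.002,0,0,0],[-0.041,0.022,-0.002,0,0,0],[-0.041,0.015,0,0,0,0],[-0.041,0.014,0,0,0,0],[-0.041,0.014,0,0,0,0],[-0.041,0.014,0,0,0,0],[-0.041,0.014,0,0,0,0],[-0.041,0.014,0,0,0,0],[-0.041,0.014,0,0,0,0],[-0.041,0.014,0,0,0,0]])

```text
clock: 4.3
tool_pos: [0.4626, -0.11, 0.2496]
tcp_rot: [180.0, 0.0, 90.0]
ft_force: [0.5, 0.4, 0.3]
width: 0.589
```

```bash
python3 - <<'E'
from h import *
o=readout.get_obs();print(o["clock"],o["tool_pos"],o["tcp_rot"],o["joint_pos"].round(1))
plan(([.524,-.244,.10],84.8,5),([.524,-.244,.013],84.8,4))
E
```

```text
4.3 [ 0.46255677 -0.11004878  0.24956385] [1.79952041e+02 7.48958382e-03 8.99773568e+01] [ -22.4  -18.8  110.4    0.    88.4 -112.3]
n 5 dist 0.21
[-0.0268, 0.0123, 0.0299, 0.0002, 0.0, 0.0181]
[-0.0266, 0.0128, 0.0299, 0.0002, 0.0, 0.0181]
[-0.0263, 0.0132, 0.0299, 0.0002, 0.0, 0.0181]
[-0.0261, 0.0137, 0.0299, 0.0002, 0.0, 0.0181]
[-0.0258, 0.0142, 0.0299, 0.0002, 0.0, 0.0181]
n 4 dist 0.087
[0.0, -0.0, 0.0218, 0.0, 0.0, 0.0]
```

>>> send_rows(rows=[[-0.0268,0.0123,0.03,0,0,0.0181],[-0.0266,0.0128,0.03,0,0,0.0181],[-0.0263,0.0132,0.03,0,0,0.0181],[-0.0261,0.0137,0.03,0,0,0.0181],[-0.0258,0.0142,0.03,0,0,0.0181],[0,0,0.02,0,0,0],[0,0,0,0,0,0],[0,0,0,0,0,0]])

```text
clock: 5.1
tool_pos: [0.5236, -0.2418, 0.0794]
tcp_rot: [-180.0, -0.0, 84.8]
ft_force: [-0.4, 0.2, -0.2]
width: 0.586
```

```bash
python3 - <<'E'
from h import *
plan(([.524,-.244,.06],84.8,1),([.524,-.244,.013],84.8,4))
a=grab_frame("scene");save(a,"s2.png",(220,320,180,340),5)
E
```

```text
n 1 dist 0.02
[-0.0021, 0.0006, 0.0194, -0.0005, -0.0004, 0.0005]
n 4 dist 0.047
[0.0, -0.0, 0.0118, 0.0, 0.0, 0.0]
```

View pics/s2.png

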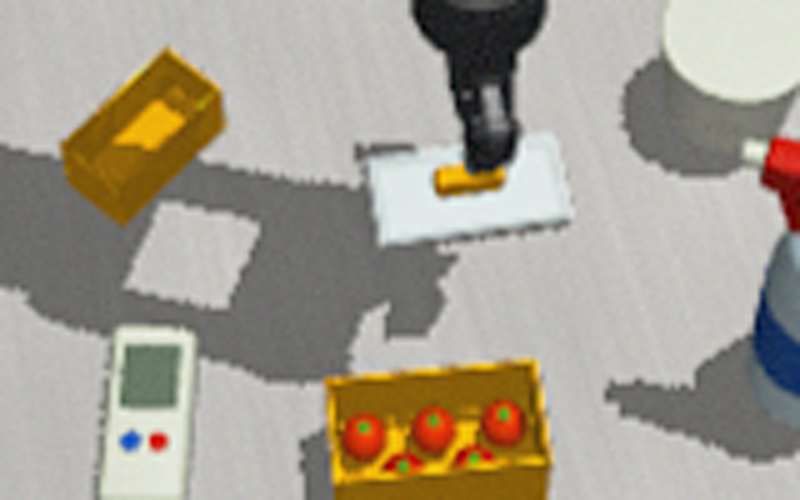

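The finger tips show at about (490,165) and the handle middle at (470,178). Checking this against projections.

```bash
python3 - <<'E'
from h import *
a=grab_frame("scene")
f=lambda X:((proj(a,X)[::-1]-[180,220])*5).round()
print(f(readout.get_obs()["tool_pos"]),f([.524,-.244,.03]),f([.524,-.244,.01]))
c,s=np.cos(np.deg2rad(-5.2)),np.sin(np.deg2rad(-5.2))
for u in(-.022,.022): print("handle end",f([.524+c*u,-.244+s*u,.03]))
for u in(-.06,.06):
  for v in (-.031,.031):print("plate",f([.524+c*u-s*v,-.244+s*u+c*v,.01]))
E
```

```text
[468. 122.] [466. 170.] [465. 186.]
handle end [430. 174.]
handle end [502. 165.]
plate [376. 244.]
plate [362. 156.]
plate [571. 217.]
plate [552. 130.]
```

Plate and handle match the fit to about 1 mm, so I descend and grip.

>>> send_rows(rows=[[-0.002,0.0005,0.02,0,0,0],[0,0,0.02,0,0,0],[0,0,0.015,0,0,0],[0,0,0.0114,0,0,0],[0,0,0,0,0,0]])

```text
clock: 5.7
tool_pos: [0.5232, -0.2433, 0.0117]
tcp_rot: [-179.9, -0.1, 84.8]
ft_force: [-0.2, 0.3, -0.1]
width: 0.588
```

>>> send_rows(rows=[[0,0,0,0,0,0],[0,0,0,0,0,0],[0,0,0,0,0,0],[0,0,0,0,0,0],[0,0,0,0,0,0],[0,0,0,0,0,0]], gripper=0, newtons=30)

```text
clock: 6.3
tool_pos: [0.5249, -0.2447, 0.0142]
tcp_rot: [179.9, 0.1, 84.8]
ft_force: [-0.7, 0.1, 6.4]
width: 0.156
```

```bash
python3 - <<'E'
from h import *
plan(([.524,-.244,.13],84.8,6),([.460,-.407,.13],81.6,7),([.46,-.407,.10],81.6,2))
E
```

```text
n 6 dist 0.116
[0.0001, -0.0001, -0.0193, 0.0003, 0.0002, 0.0001]
n 7 dist 0.175
[-0.024, -0.007, -0.0, 0.0, -0.0, 0.008]
[-0.0241, -0.0068, -0.0, 0.0, -0.0, 0.008]
[-0.0241, -0.0066, -0.0, 0.0, -0.0, 0.008]
[-0.0242, -0.0064, -0.0, 0.0, -0.0, 0.008]
[-0.0242, -0.0062, -0.0, 0.0, -0.0, 0.008]
[-0.0243, -0.006, -0.0, 0.0, -0.0, 0.008]
[-0.0243, -0.0058, -0.0, 0.0, -0.0, 0.008]
n 2 dist 0.03
[0.0, -0.0, 0.015, 0.0, 0.0, 0.0]
```

>>> send_rows(rows=[[0,0,-0.01,0,0,0],[0,0,-0.021,0,0,0],[0,0,-0.021,0,0,0],[0,0,-0.021,0,0,0],[0,0,-0.021,0,0,0],[0,0,-0.021,0,0,0]])

```text
clock: 6.9
tool_pos: [0.5235, -0.2437, 0.1285]
tcp_rot: [-179.9, -0.0, 84.8]
ft_force: [-0.1, -0.7, -0.4]
width: 0.158
```

>>> send_rows(rows=[[-0.024,-0.007,0,0,0,0.008],[-0.0241,-0.0068,0,0,0,0.008],[-0.0241,-0.0066,0,0,0,0.008],[-0.0242,-0.0064,0,0,0,0.008],[-0.0242,-0.0062,0,0,0,0.008],[-0.0243,-0.006,0,0,0,0.008],[-0.0243,-0.0058,0,0,0,0.008],[0,0,0.013,0,0,0],[0,0,0.013,0,0,0],[0,0,0,0,0,0]])

```text
clock: 7.9
tool_pos: [0.4588, -0.4045, 0.0981]
tcp_rot: [-179.7, -0.3, 81.6]
ft_force: [-0.1, 0.8, -0.4]
width: 0.154
```

```bash
python3 - <<'E'
from h import *
a=grab_frame("scene");b=grab_frame("top");o=readout.get_obs();print(o["tool_pos"],o["tcp_rot"],o["width"],o["ft_force"])
z=o["tool_pos"][2]
save(a,"s3.png",(250,350,200,340),5)
x,y=o["tool_pos"][:2]
f=lambda X:((proj(a,X)[::-1]-[200,250])*5).round()
c,s=np.cos(np.deg2rad(-8.4)),np.sin(np.deg2rad(-8.4))
for n,(X,Y),zz in(("plate",(x,y),z-.004),("rim",(.460,-.407),.06),("rimS",(.4619,-.4093),.06)):
  print(n,[f([X+c*u-s*v,Y+s*u+c*v,zz]).tolist() for u in(-.06,.06) for v in (-.031,.031)])
L=spotter.cut_out(b,"lid_grip");print([ (d["conf"],np.round(onz(b,*d["point"],z),4)) for d in L])
E
```

```text
[ 0.46000614 -0.40549456  0.10053184] [-1.79885537e+02 -1.09903673e-01  8.16864169e+01] 0.1560435444623438 [-0.20184168 -0.60387271 -1.41747049]
plate [[225.0, 298.0], [216.0, 192.0], [448.0, 278.0], [433.0, 173.0]]
rim [[227.0, 329.0], [218.0, 224.0], [446.0, 309.0], [431.0, 205.0]]
rimS [[231.0, 332.0], [223.0, 227.0], [450.0, 312.0], [436.0, 208.0]]
[]
```

View pics/s3.png

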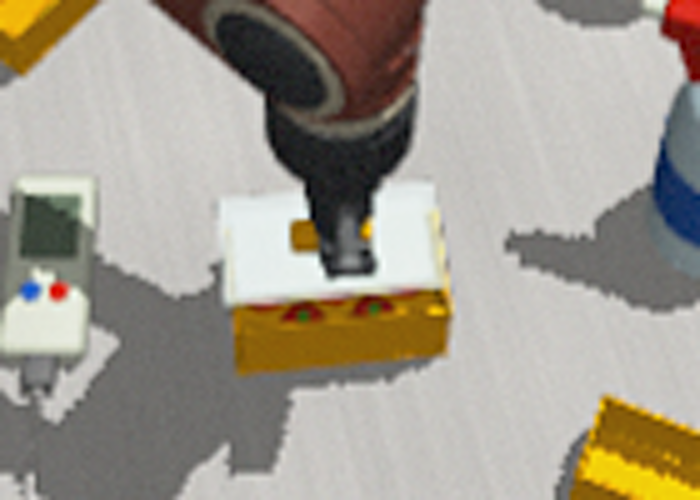

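The picture shows the lid plate over the tub rim (corners (230,303), (447,287), (220,198), (435,183)), lined up within about 2 mm. I'll nudge it by 1 mm and lower gently.

>>> send_rows(rows=[[0.001,0.0005,0.008,0,0,0],[0,0,0.008,0,0,0],[0,0,0.005,0,0,0],[0,0,0,0,0,0],[0,0,0,0,0,0]])

```text
clock: 8.55
tool_pos: [0.4608, -0.4061, 0.0806]
tcp_rot: [-180.0, -0.0, 81.6]
ft_force: [-0.6, 0.5, -0.3]
width: 0.154
```

>>> send_rows(rows=[[0,0,0.003,0,0,0],[0,0,0.002,0,0,0],[0,0,0.002,0,0,0],[0,0,0,0,0,0],[0,0,0,0,0,0]])

```text
clock: 9.05
tool_pos: [0.4609, -0.4062, 0.0739]
tcp_rot: [-180.0, -0.0, 81.6]
ft_force: [0.7, 0.3, -0.1]
width: 0.154
```

>>> send_rows(rows=[[0,0,0.002,0,0,0],[0,0,0.001,0,0,0],[0,0,0,0,0,0]])

```text
clock: 9.35
tool_pos: [0.4607, -0.406, 0.0706]
tcp_rot: [-180.0, -0.0, 81.6]
ft_force: [-1.1, 0.0, 0.4]
width: 0.157
```

>>> send_rows(rows=[[0,0,0.002,0,0,0],[0,0,0.001,0,0,0],[0,0,0,0,0,0]])

```text
clock: 9.65
tool_pos: [0.461, -0.4063, 0.0682]
tcp_rot: [180.0, 0.0, 81.6]
ft_force: [-0.4, -0.3, 2.0]
width: 0.156
```

>>> send_rows(rows=[[0,0,0.001,0,0,0],[0,0,0,0,0,0]])

```text
clock: 9.85
tool_pos: [0.4611, -0.4064, 0.0682]
tcp_rot: [180.0, 0.0, 81.6]
ft_force: [-2.5, 2.4, 6.6]
width: 0.153
```

>>> send_rows(rows=[[0,0,0,0,0,0],[0,0,0,0,0,0],[0,0,0,0,0,0],[0,0,0,0,0,0]], gripper=0.04)

```text
clock: 10.25
tool_pos: [0.4608, -0.406, 0.0665]
tcp_rot: [-180.0, -0.0, 81.6]
ft_force: [0.3, -0.2, -1.0]
width: 0.469
```

>>> send_rows(rows=[[0,0,-0.01,0,0,0],[0,0,-0.03,0,0,0],[0,0,-0.03,0,0,0],[0,0,-0.03,0,0,0],[0,0,0,0,0,0]], gripper=0.085)

```text
clock: 10.75
tool_pos: [0.4632, -0.4087, 0.1739]
tcp_rot: [179.5, 0.4, 81.6]
ft_force: [0.8, -0.0, 1.4]
width: 0.995
```

```bash
python3 - <<'E'
from h import *
a=grab_frame("scene");b=grab_frame("top");o=readout.get_obs();print(o["tool_pos"],o["tcp_rot"],o["width"])
save(a,"s4.png",(250,350,200,340),5)
f=lambda X:((proj(a,X)[::-1]-[200,250])*5).round()
c,s=np.cos(np.deg2rad(-8.4)),np.sin(np.deg2rad(-8.4))
print([f([.4619+c*u-s*v,-.4093+s*u+c*v,.064]).tolist() for u in(-.06,.06) for v in (-.031,.031)])
plan(([.461,-.4065,.0895],81.6,1),start=([.461,-.4065,.159],81.6))
E
```

```text
[ 0.461335   -0.40667063  0.16841394] [1.79884055e+02 9.39952458e-02 8.16160450e+01] 0.9888014807074709
[[231.0, 329.0], [222.0, 223.0], [451.0, 309.0], [436.0, 205.0]]
n 1 dist 0.07
[0.0, -0.0, 0.0695, 0.0, 0.0, 0.0]
```

View pics/s4.png

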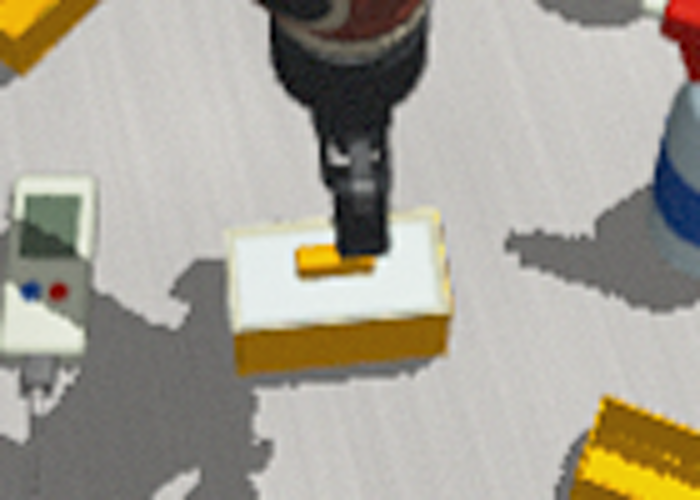

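The lid is seated flush, with the plate edges level on the rim at (232,330)–(450,315). Next I descend around the tub's width and grip it.

>>> send_rows(rows=[[0,0,0.03,0,0,0],[0,0,0.03,0,0,0],[0,0,0.03,0,0,0],[0,0,0.025,0,0,0],[0,0,0.018,0,0,0],[0,0,0.012,0,0,0],[0,0,0,0,0,0]])

```text
clock: 11.55
tool_pos: [0.4591, -0.4042, 0.0185]
tcp_rot: [-179.7, -0.2, 81.6]
ft_force: [0.5, 0.6, -0.5]
width: 0.991
```

>>> send_rows(rows=[[0,0,0,0,0,0],[0,0,0,0,0,0],[0,0,0,0,0,0],[0,0,0,0,0,0],[0,0,0,0,0,0]], gripper=0.045, newtons=30)

```text
clock: 12.05
tool_pos: [0.4615, -0.4068, 0.0232]
tcp_rot: [179.9, 0.1, 81.6]
ft_force: [-0.4, 0.5, 3.4]
width: 0.725
```

>>> send_rows(rows=[[0,0,-0.005,0,0,0],[0,0,-0.01,0,0,0],[0,0,-0.01,0,0,0],[0,0,0,0,0,0]])

```text
clock: 12.45
tool_pos: [0.4619, -0.4072, 0.0492]
tcp_rot: [179.8, 0.1, 81.6]
ft_force: [1.0, 0.5, -1.3]
width: 0.724
```

```bash
python3 - <<'E'
from h import *
o=readout.get_obs();print(o["tool_pos"],o["tcp_rot"],o["width"],o["joint_pos"].round(1))
plan(([.461,-.407,.26],81.6,6),([.44,-.10,.26],110.5,10),([.6245,.0965,.26],110.5,8))
E
```

```text
[ 0.4618566  -0.4072382   0.04923254] [1.79835506e+02 1.38870812e-01 8.16199179e+01] 0.7240061815866391 [ -48.3   11.7  101.3   -0.    66.7 -129.9]
n 6 dist 0.211
[-0.0001, -0.0, -0.0351, 0.0005, 0.0004, 0.0001]
n 10 dist 0.308
[0.0301, -0.0066, -0.0, 0.0, 0.0, -0.0504]
[0.0304, -0.005, -0.0, 0.0, 0.0, -0.0504]
[0.0306, -0.0035, -0.0, 0.0, 0.0, -0.0504]
[0.0307, -0.002, -0.0, 0.0, 0.0, -0.0504]
[0.0308, -0.0004, -0.0, 0.0, 0.0, -0.0504]
[0.0308, 0.0011, 0.0, 0.0, 0.0, -0.0504]
[0.0307, 0.0027, 0.0, 0.0, 0.0, -0.0504]
[0.0305, 0.0042, 0.0, 0.0, 0.0, -0.0504]
[0.0302, 0.0058, 0.0, 0.0, 0.0, -0.0504]
[0.0299, 0.0073, 0.0, 0.0, 0.0, -0.0504]
n 8 dist 0.27
[0.0149, 0.0302, 0.0, 0.0, 0.0, 0.0]
```

>>> send_rows(rows=[[0,0,-0.02,0,0,0],[0,0,-0.035,0,0,0],[0,0,-0.035,0,0,0],[0,0,-0.035,0,0,0],[0,0,-0.035,0,0,0],[0,0,-0.035,0,0,0],[0,0,-0.016,0,0,0]])

```text
clock: 13.15
tool_pos: [0.4618, -0.4072, 0.2625]
tcp_rot: [179.7, 0.2, 81.6]
ft_force: [-0.1, 0.1, -1.4]
width: 0.725
```

>>> send_rows(rows=[[0.0301,-0.0066,0,0,0,-0.0504],[0.0304,-0.005,0,0,0,-0.0504],[0.0306,-0.0035,0,0,0,-0.0504],[0.0307,-0.002,0,0,0,-0.0504],[0.0308,-0.0004,0,0,0,-0.0504],[0.0308,0.0011,0,0,0,-0.0504],[0.0307,0.0027,0,0,0,-0.0504],[0.0305,0.0042,0,0,0,-0.0504],[0.0302,0.0058,0,0,0,-0.0504],[0.0299,0.0073,0,0,0,-0.0504]])

```text
clock: 14.15
tool_pos: [0.439, -0.0976, 0.2566]
tcp_rot: [-179.9, -0.1, 110.6]
ft_force: [-0.0, -0.6, -2.1]
width: 0.724
```

>>> send_rows(rows=[[0.015,0.03,0,0,0,0],[0.015,0.03,0,0,0,0],[0.015,0.03,0,0,0,0],[0.015,0.03,0,0,0,0],[0.015,0.03,0,0,0,0],[0.015,0.03,0,0,0,0],[0.015,0.03,0,0,0,0],[0.0145,0.0315,0,0,0,0],[0,0,0,0,0,0],[0,0,0,0,0,0]])

```text
clock: 15.15
tool_pos: [0.6236, 0.0979, 0.2561]
tcp_rot: [-179.8, -0.0, 110.6]
ft_force: [-0.9, -0.2, -3.0]
width: 0.72
```

```bash
python3 - <<'E'
from h import *
a=grab_frame("scene");b=grab_frame("top");o=readout.get_obs();print(o["tool_pos"],o["tcp_rot"],o["width"],o["ft_force"])
im=np.vstack([cv2.resize(a["color"][110:210,190:350],None,fx=3,fy=3,interpolation=2),cv2.resize(b["color"][110:210,130:290],None,fx=3,fy=3,interpolation=2)])
cv2.imwrite("pics/m5.png",im[:,:,::-1])
plan(([.6245,.0965,.064],110.5,8))
E
```

```text
[0.62338581 0.09697183 0.2570346 ] [-1.79904971e+02 -9.96928848e-03  1.10468164e+02] 0.7234409715674568 [-0.65899181 -0.11258173 -1.7833195 ]
n 8 dist 0.193
[-0.0001, 0.0001, 0.0241, -0.0002, -0.0, -0.0001]
```

View pics/m5.png

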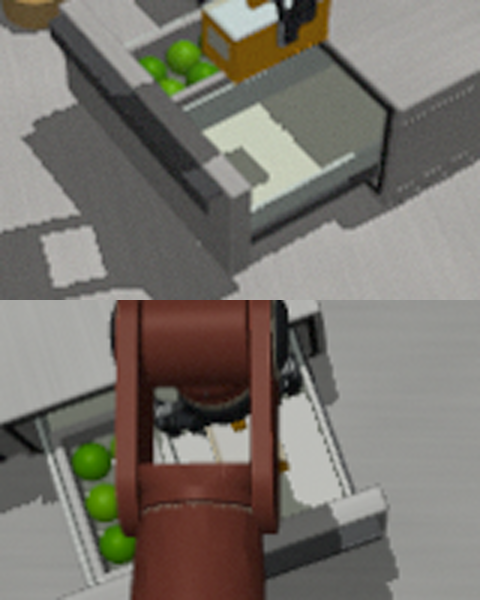

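The tub hangs parallel to the drawer. I'll project the planned footprint into this picture to check it against the bay.

```bash
python3 - <<'E'
from h import *
a=grab_frame("scene")
f=lambda X:((proj(a,X)[::-1]-[190,110])*3).round().tolist()
c,s=np.cos(np.deg2rad(20.5)),np.sin(np.deg2rad(20.5))
x,y=.6245,.0965
print("foot",[f([x+c*u-s*v,y+s*u+c*v,.04]) for u,v in((-.06,-.031),(-.06,.031),(.06,.031),(.06,-.031))])
B=[.536,.063]
for z in(.04,.09):print("bay",z,[f([B[0]+c*u-s*v,B[1]+s*u+c*v,z]) for u,v in((0,-.079),(0,.079),(.19,.079),(.19,-.079))])
print("tubnow bottom",[f([.6234+c*u-s*v,.097+s*u+c*v,.235]) for u,v in((-.06,-.031),(-.06,.031),(.06,.031),(.06,-.031))])
E
```

```text
foot [[231.0, 200.0], [201.0, 166.0], [284.0, 123.0], [316.0, 155.0]]
bay 0.04 [[231.0, 242.0], [153.0, 153.0], [285.0, 87.0], [365.0, 168.0]]
bay 0.09 [[231.0, 213.0], [152.0, 124.0], [286.0, 57.0], [369.0, 139.0]]
tubnow bottom [[232.0, 80.0], [198.0, 45.0], [290.0, 1.0], [325.0, 34.0]]
```

The projections line up with the bay walls and the tub, so I lower.

>>> send_rows(rows=[[-0.0003,0.0007,0.02,0,0,0],[0,0,0.03,0,0,0],[0,0,0.03,0,0,0],[0,0,0.03,0,0,0],[0,0,0.03,0,0,0],[0,0,0.025,0,0,0],[0,0,0.012,0,0,0],[0,0,0.006,0,0,0],[0,0,0,0,0,0],[0,0,0,0,0,0]])

```text
clock: 16.3
tool_pos: [0.626, 0.0974, 0.0767]
tcp_rot: [179.8, 0.1, 110.5]
ft_force: [0.6, 0.8, -2.6]
width: 0.717
```

>>> send_rows(rows=[[0,0,0.002,0,0,0],[0,0,0.002,0,0,0],[0,0,0,0,0,0],[0,0,0,0,0,0]])

```text
clock: 16.7
tool_pos: [0.6249, 0.0975, 0.071]
tcp_rot: [180.0, 0.0, 110.5]
ft_force: [0.3, 0.1, -2.4]
width: 0.721
```

>>> send_rows(rows=[[0,0,0.002,0,0,0],[0,0,0.002,0,0,0],[0,0,0.001,0,0,0],[0,0,0,0,0,0],[0,0,0,0,0,0]])

```text
clock: 17.2
tool_pos: [0.6248, 0.0975, 0.0658]
tcp_rot: [-180.0, -0.0, 110.5]
ft_force: [0.2, -0.5, -2.3]
width: 0.72
```

>>> send_rows(rows=[[0,0,0.0015,0,0,0],[0,0,0.001,0,0,0],[0,0,0,0,0,0],[0,0,0,0,0,0]])

```text
clock: 17.6
tool_pos: [0.6248, 0.0975, 0.0634]
tcp_rot: [-180.0, -0.0, 110.5]
ft_force: [0.6, -0.6, -1.5]
width: 0.726
```

>>> send_rows(rows=[[0,0,0.001,0,0,0],[0,0,0.001,0,0,0],[0,0,0,0,0,0],[0,0,0,0,0,0]])

```text
clock: 18.0
tool_pos: [0.626, 0.0979, 0.0632]
tcp_rot: [179.9, 0.0, 110.5]
ft_force: [-1.4, 2.7, 4.1]
width: 0.721
```

Contact with the floor: force is up about 6 N and z is held. I release and lift straight up.

>>> send_rows(rows=[[0,0,0,0,0,0],[0,0,0,0,0,0],[0,0,0,0,0,0],[0,0,0,0,0,0]], gripper=0.08)

```text
clock: 18.4
tool_pos: [0.6247, 0.0974, 0.061]
tcp_rot: [-180.0, -0.0, 110.5]
ft_force: [0.2, -0.3, -0.4]
width: 0.938
```

>>> send_rows(rows=[[0,0,-0.01,0,0,0],[0,0,-0.02,0,0,0],[0,0,-0.03,0,0,0],[0,0,-0.03,0,0,0],[0,0,-0.03,0,0,0],[0,0,-0.03,0,0,0],[0,0,-0.03,0,0,0],[0,0,-0.015,0,0,0],[0,0,0,0,0,0]])

```text
clock: 19.3
tool_pos: [0.6263, 0.0976, 0.2602]
tcp_rot: [179.7, 0.1, 110.5]
ft_force: [0.1, 0.0, -0.5]
width: 0.934
```

```bash
python3 - <<'E'
from h import *
a=grab_frame("scene");o=readout.get_obs();print(o["clock"],o["tool_pos"],o["tcp_rot"],o["width"],o["ft_force"])
save(a,"s6.png",(100,210,180,340),4)
# pull: lip front centre in drawer frame
P=np.array([.447,.282]);t=np.array([.352,-.936]);n=np.array([.936,.352])
for dn in(-.12,-.06,-.043,.147):print(dn,(P+n*dn+t*.171).round(3))
Q=lambda dn,lat=.171:(P+n*dn+t*lat)
plan(([*Q(-.11),.26],110.5,9),([*Q(-.11),.15],110.5,5),start=([.6248,.0975,.257],110.5))
E
```

```text
19.35 [0.62531156 0.09752642 0.25742457] [1.79885992e+02 3.63479030e-02 1.10492504e+02] 0.9364872095693542 [-0.28628017  0.06430256 -0.72859919]
-0.12 [0.395 0.08 ]
-0.06 [0.451 0.101]
-0.043 [0.467 0.107]
0.147 [0.645 0.174]
n 9 dist 0.221
[0.0071, -0.0235, -0.0003, 0.0, 0.0, 0.0]
n 5 dist 0.11
[0.0, -0.0, 0.022, 0.0, 0.0, 0.0]
```

View pics/s6.png

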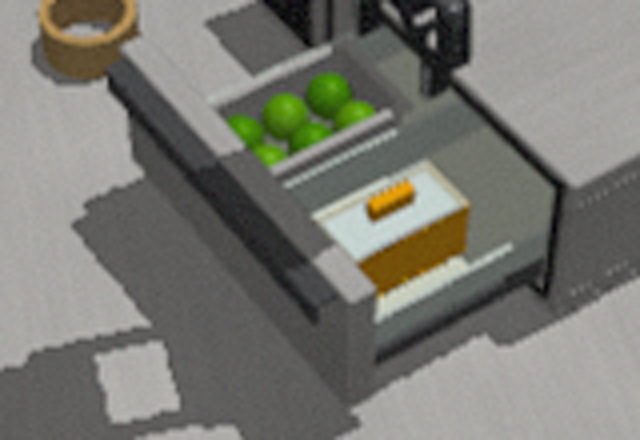

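The tub stands upright in the bay with its lid level (handle at (390,200)). Next I go in front of the lip with the fingers shut and push gently.

>>> send_rows(rows=[[0.007,-0.0235,0,0,0,0],[0.007,-0.0235,0,0,0,0],[0.007,-0.0235,0,0,0,0],[0.007,-0.0235,0,0,0,0],[0.007,-0.0235,0,0,0,0],[0.007,-0.0235,0,0,0,0],[0.007,-0.0235,0,0,0,0],[0.007,-0.0235,0,0,0,0],[0.007,-0.0235,0,0,0,0],[0,0,0,0,0,0]], gripper=0)

```text
clock: 20.35
tool_pos: [0.4022, 0.0825, 0.2538]
tcp_rot: [-179.8, -0.1, 110.5]
ft_force: [-0.7, 0.4, 0.7]
width: -0.002
```

>>> send_rows(rows=[[0,0,0.022,0,0,0],[0,0,0.022,0,0,0],[0,0,0.022,0,0,0],[0,0,0.022,0,0,0],[0,0,0.02,0,0,0],[0,0,0,0,0,0],[0,0,0,0,0,0]])

```text
clock: 21.05
tool_pos: [0.4043, 0.0825, 0.1474]
tcp_rot: [-179.9, -0.0, 110.5]
ft_force: [0.1, 1.1, 0.2]
width: 0.001
```

>>> send_rows(rows=[[0,0.01,0,0,0,0],[0,0.01,0,0,0,0],[0,0.01,0,0,0,0],[0,0.005,0,0,0,0],[0,0.005,0,0,0,0],[0,0.005,0,0,0,0],[0,0.005,0,0,0,0],[0,0.005,0,0,0,0],[0,0.005,0,0,0,0],[0,0.005,0,0,0,0]])

```text
clock: 22.05
tool_pos: [0.4656, 0.1053, 0.1483]
tcp_rot: [-179.9, -0.0, 110.5]
ft_force: [-0.9, -0.8, 0.5]
width: -0.002
```

>>> send_rows(rows=[[0,0.005,0,0,0,0],[0,0.006,0,0,0,0],[0,0.008,0,0,0,0],[0,0.008,0,0,0,0],[0,0.008,0,0,0,0],[0,0.008,0,0,0,0],[0,0.008,0,0,0,0],[0,0.008,0,0,0,0],[0,0.008,0,0,0,0],[0,0.008,0,0,0,0]])

```text
clock: 23.05
tool_pos: [0.5364, 0.1317, 0.1483]
tcp_rot: [-180.0, -0.0, 110.5]
ft_force: [-2.1, -0.2, -1.4]
width: 0.0
```

```bash
python3 - <<'E'
from h import *
a=grab_frame("scene");o=readout.get_obs();print(o["clock"],o["tool_pos"],o["ft_force"])
save(a,"s7.png",(90,200,190,350),4)
E
```

```text
23.1 [0.53757379 0.13202062 0.14855783] [-0.96475354 -0.72299563  0.62348739]
```

View pics/s7.png

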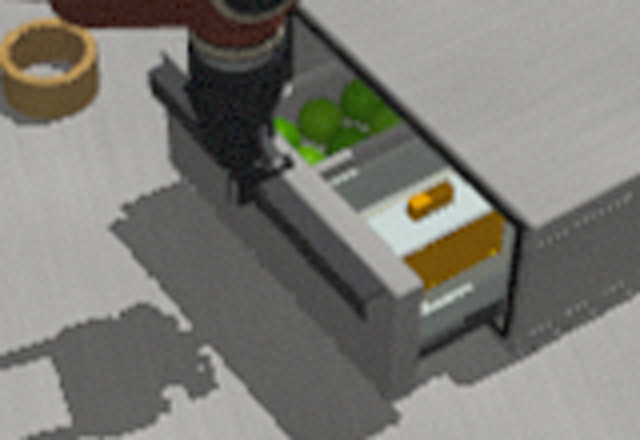

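The drawer is closing with the tub steady and its lid level. I continue, slowing near the stop.

>>> send_rows(rows=[[0,0.006,0,0,0,0],[0,0.008,0,0,0,0],[0,0.008,0,0,0,0],[0,0.008,0,0,0,0],[0,0.008,0,0,0,0],[0,0.008,0,0,0,0],[0,0.008,0,0,0,0],[0,0.008,0,0,0,0],[0,0.006,0,0,0,0],[0,0.004,0,0,0,0]])

```text
clock: 24.1
tool_pos: [0.6039, 0.1569, 0.1483]
tcp_rot: [180.0, 0.0, 110.5]
ft_force: [-2.2, -0.5, 1.1]
width: -0.0
```

>>> send_rows(rows=[[0,0.003,0,0,0,0],[0,0.003,0,0,0,0],[0,0.003,0,0,0,0],[0,0.003,0,0,0,0],[0,0.003,0,0,0,0]])

```text
clock: 24.6
tool_pos: [0.6174, 0.1619, 0.1483]
tcp_rot: [-180.0, 0.0, 110.5]
ft_force: [-1.3, -1.0, 0.5]
width: 0.002
```

>>> send_rows(rows=[[0,0.003,0,0,0,0],[0,0.003,0,0,0,0],[0,0.003,0,0,0,0]])

```text
clock: 24.9
tool_pos: [0.626, 0.1651, 0.1483]
tcp_rot: [-180.0, 0.0, 110.5]
ft_force: [-1.2, -0.4, -0.6]
width: 0.002
```

>>> send_rows(rows=[[0,0.003,0,0,0,0],[0,0.003,0,0,0,0],[0,0.002,0,0,0,0]])

```text
clock: 25.2
tool_pos: [0.6322, 0.1675, 0.1483]
tcp_rot: [-179.7, -0.0, 110.5]
ft_force: [-11.2, -4.8, 5.2]
width: -0.001
```

>>> send_rows(rows=[[0,0.002,0,0,0,0],[0,0.002,0,0,0,0]])

```text
clock: 25.4
tool_pos: [0.6322, 0.1675, 0.1484]
tcp_rot: [-179.1, -0.0, 110.5]
ft_force: [-25.6, -10.0, 15.4]
width: 0.001
```

>>> send_rows(rows=[[0,0.002,0,0,0,0],[0,0.002,0,0,0,0]])

```text
clock: 25.6
tool_pos: [0.6322, 0.1675, 0.1485]
tcp_rot: [-178.4, -0.0, 110.5]
ft_force: [-40.3, -15.4, 22.9]
width: -0.001
```

This is the hard stop: position is fixed and force rising, so I back off.

>>> send_rows(rows=[[0,-0.005,0,0,0,0],[0,-0.006,0,0,0,0],[0,-0.012,0,0,0,0],[0,-0.02,0,0,0,0],[0,-0.02,0,0,0,0],[0,-0.01,-0.02,0,0,0],[0,0,-0.02,0,0,0],[0,0,0,0,0,0],[0,0,0,0,0,0]])

```text
clock: 26.5
tool_pos: [0.5731, 0.1454, 0.1888]
tcp_rot: [179.9, 0.0, 110.5]
ft_force: [0.4, -0.7, -0.1]
width: 0.002
```

```bash
python3 - <<'E'
from h import *
a=grab_frame("scene");o=readout.get_obs();print(o["clock"],o["tool_pos"],o["ft_force"])
save(a,"s8.png",f=1.5)
E
```

```text
26.55 [0.57243599 0.14529621 0.1876805 ] [-0.8806575   0.77515647 -0.40746232]
```

View pics/s8.png

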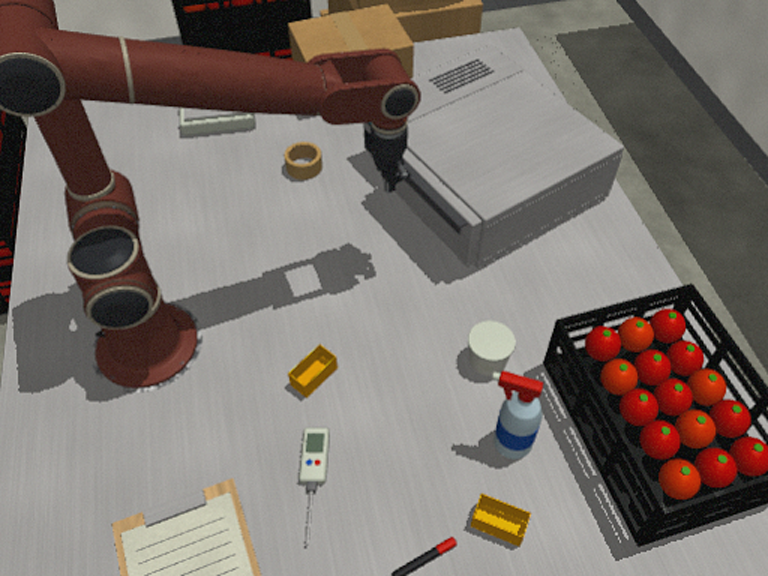

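The drawer is shut against the cabinet (front along (410,150)–(480,260)), everything else is where it was, and the robot is clear. Handing in.

```bash
python3 -c "
from workcell import order;print(order.job_done())"
```

```text
the job is handed in; nothing more can be done
None
```

I seated the lid on the largest tub (the one with the tomatoes), stood the tub upright in the drawer's empty bay, and pushed the drawer shut. I handed in at about 26.6 s.

**Checks**
- **Lid:** after seating, the camera showed it flush with the rim. It still looked level once the tub was in the bay and when last seen, with the drawer about half shut.
- **Tub:** it was lowered until the floor took the load (about 6 N) and only then released.
- **Drawer:** it met its hard stop at low speed. I kept pressing for about 0.4 s, to about 49 N at the wrist with the fingertips, and the position did not change.
- **Bench:** the last picture shows the drawer shut, the gripper clear of everything, and the other things not visibly moved.

**Disagreements**
- The two cameras differed by about 2–4 mm; I used their mean.
- The fingers appeared several mm off along x in the scene view, but both grasps held.

The tub could not be seen inside the drawer once it was shut.

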